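# Cock and trip the spring knock tester

## Robot

A 7-joint arm with a two-finger parallel gripper is mounted at the origin on a cart in front of the work surface, level with it; the furniture and walls round the work are solid. World frame = base frame: x ahead of the robot, y to its left, z up, the work surface at z = 0. Lengths are in m, angles in rad, forces in N, time in s.
With the tool pointing down it reaches from about 0.35 to 0.9 m from the base axis. Payload 8.1 kg.
Tool frame: the origin (TCP) lies at the very end of the fingers, on their centre line; the grasp point (between the pads) lies 19 mm behind it; z points along the fingers, y is the line along which they close (so a half turn about z gives the same grasp; the last joint's range is limited). The gripper opens to 92 mm and grips with 3 to 60 N. Pads are 19 mm wide; open, the fingers measure 130 mm over their backs; the gripper's body (75 mm by 190 mm) begins 47 mm behind the grasp point.
Start: joints at [-1.44, 0.434, 0.025, 1.573, -0.012, 1.134, -0.075], TCP at [0.145, 0.608, 0.227] pointing down, gripper open.
Joint ranges: [-2.62, 2.62], [-0.44, 2.09], [-1.27, 1.32], [0.08, 2.57], [-1.32, 4.46], [0.12, 2], [-2.74, 2.74]. Speed limits (rad/s): [2.22, 2.22, 3.01, 3.01, 3.14, 3.14, 3.14].

## Interface

Orientations are given as a rotation vector (axis times angle).
In Python, from cell import arm gives the robot as it stands.
- The arm moves only by the tool jog_arm, never from a script. Its argument "rows" is a list of rows, each a list of 3 entries, a list of its own where there are three numbers: the shift along the world's x, y, z in cm, then the turn, a rotation vector about the world's x, y, z in degrees, then the opening, from 0 (shut) to 1 (fully open). A call has 1 to 8 rows; each row is the pose to reach, as a shift and turn from the pose commanded when the call began; what a row does not reach only later rows make up. A row lasts 1/8 s, in which the tool goes at most 62.5 mm and 10.7 degrees, less where a joint would pass 70% of its speed; a pose out of reach is approached as far as the arm can. A call with a gripper value outside its range is refused whole. The fingers move at their own pace and stop on an object; "newtons" is the grip in N (left out, the last holds). Time passes only in rows, so rows that repeat a pose let the fingers close. It gives the time, the measured TCP pose, the force, the opening and the grip force at its end, in the units of the state.
- arm.observe(): the state, without advancing time (a new reading comes with each control period).
- arm.get_image(name): name is "scene" or "top"; returns a dict with "img" (384x512x3 uint8, red, green, blue), "depth" (384x512 float32, m along the optical axis (not along the pixel's ray), 0 where there is no reading), "fx", "fy", "cx", "cy" (pixels), "dist_coeffs" ([k1, k2, p1, p2, k3] as OpenCV has them; the pictures are not rectified), "rvec" (rotation vector, rad) and "tvec" (3), from world to camera coordinates, as OpenCV has them. Camera axes: x right, y down, z forward; pixel columns grow to the right and rows downward; lengths in m; the calibration is good to about 2 mm. A picture is of the moment at which its call begins.
- arm.sign_off(): hands the job in; it is judged then, once.
The state is a dict: "clock": time; "joints": joint angles; "dq": joint speeds; "joint_efforts": joint torques, N m; "position": TCP position; "ee_rot": TCP orientation; "force": force on the tool from outside, world axes, zero at the start; "ft_torque": the same for the moment, N m; "width": opening from 0.0 (shut) to 1.0 (fully open); "gripper_force": force on a finger pad.
Only numpy, scipy, OpenCV 4.12 (cv2) and the standard library are available. Lean on these libraries where they do the work, as an engineer would, in place of code of your own. Each camera call takes 0.05 s, during which the arm holds its last target. There are 200 camera calls.

## Task

Give the grey filter cartridge in the blue knock tester its test knock: swing the sprung striker back by its black knob until the sear catches it, without letting it fly back early and without wrenching it hard into the end buffer, and let go so that it stands cocked by itself. Then press the red trigger so that the striker flies freely against the cartridge, and leave the trigger up, the cartridge seated in its cradle and the things round the tester where they are.

Things in the scene. Friction and masses are not known exactly. Their poses are not given: they have to be found in the camera images.
- tester: Knock tester, fixed to the table: blue plate 280 (x) x 380 (y) x 16 mm; origin under its middle, z up. In its frame (mm): striker pivot at (75, 0), cradle at (23, 100), red trigger at (-85, 140). On its -y side, 155 to 210 mm from the pivot, stands the adjustable grey sear block with a brass spring bolt, the sear. Nothing on it but the knob is higher than 76 mm.
- pivot (a point): Point on the upright axis of the striker, a steel bar 16 mm wide, 30 to 44 mm above the table, reaching 175 mm from here. Its spring pulls back with about 3.5 N at the knob at rest, 10 N at 1.0 rad. Meeting the bevelled sear adds up to 3 N; the bar's end then slides some 15 mm along it, holding it (and the trigger) in, until it snaps out. About 2 mm farther is the end buffer.
- striker (a joint): Striker angle (rad): about 0 (-0.03 to 0) with its rubber hammer resting on the cartridge, where the bar points 0.45 rad to the +y side of the tester's -x; grows as it is swung back, anticlockwise seen from above. The sear catches it somewhere between 0.85 and 1.15 rad: the sear block is adjusted from day to day and its setting is not measured, so feel for it.
- knob (a point): Middle of the black upright knob on the striker, 150 mm from the pivot: round, 18 mm in diameter, smooth, turning with the striker, its grip from 62 to 106 mm above the table (this point at 84 mm). The space round it is free above 76 mm.
- buffer (a joint): How far the sprung end buffer behind the caught striker is pushed in (m), 0 when free. It pushes back with 3 N per mm; more than 5 mm (15 N on top of the striker's spring) is too hard.
- trigger (a joint): How far the red trigger is pressed down (m): 0 up, 0.012 fully down; it springs back. About 9 mm frees the cocked striker; it takes 3 to 5 N. It is linked with the sear, so it also dips and snaps up while the striker is pushed past the sear.
- trigger_pad (a point): Middle of the top of the round red trigger pad, 28 mm in diameter, 68 mm above the table when up; pressed straight down.
- cartridge: Loose grey filter cartridge with a yellow band, 90 mm in diameter, 58 mm high, standing in the cradle of four steel pins. Origin at the centre of its underside.
- cradle (a point): Centre of the cradle's floor, 16 mm above the table; the seated cartridge's origin lies here.
- tin: Bystander: round white tin, 57 mm in diameter, 26 mm high.
- spanner: Bystander: flat spanner, 176 mm long.
- tape: Bystander: roll of blue tape, 78 mm in diameter, 18 mm high.
- stapler: Bystander: black stapler, 130 mm long, 44 mm high.
Mind the look-alikes: they are no part of the job. Leave any orange or purple look-alike of the cartridge alone.

How it is judged:
On the way, in this order (a step that is already met when the one before it is completed fails the run):
1. the striker stands cocked on its sear, let go of by the robot, the trigger up (value of joint striker above 0.8 rad and velocity of joint striker between -0.2 and 0.2 rad/s and value of joint trigger below 0.003 m and contact force between each of the fingers, the arm and striker below 0.3 N), for 0.3 s.
2. tripped by the trigger, the striker flies back faster than 3 rad/s, untouched by the robot (velocity of joint striker below -3 rad/s and value of joint striker below 0.5 rad and contact force between each of the fingers, the arm and striker below 0.3 N).
At the end, for the whole second after the job is handed in: The striker rests against the cartridge (within 0.06 rad of 0) and is still, the trigger is up (within 3 mm), and the cartridge stands still and upright (0.1 rad) in its cradle within 10 mm of its centre (value of joint striker below 0.06 rad and velocity of joint striker between -0.2 and 0.2 rad/s and value of joint trigger below 0.003 m and distance between cartridge and cradle below 0.01 m and angle between cartridge's own z axis and vertical below 0.1 rad and linear speed of cartridge below 0.02 m/s); the robot touches nothing.
It fails at once if the striker was let fly back (over 3 rad/s) with the trigger up (velocity of joint striker below -3 rad/s and value of joint striker above 0.2 rad and value of joint trigger below 0.002 m).
It fails at once if the striker was wrenched into the end buffer (pushed in more than 5 mm) (value of joint buffer above 0.005 m).
It fails at once if the robot pushed the cartridge (over 3 N) (contact force between any of the fingers, the arm and cartridge above 3 N).
It fails at once if a thing round the tester was moved more than 20 mm (distance of any of tin, spanner, tape, stapler from where it was at the start of the episode above 0.02 m).
It also fails if it takes over 72 s, if anything falls off the work surface, if the arm or the gripper's body presses on something with over 40 N, if the wrist force passes 120 N, or if a joint passes its speed limit or range.

## Working session

There is one attempt and no reset: what is moved stays moved. The work goes in short steps, Python scripts to look and compute and a tool call to move; the robot and the scene stay as the last step left them, time stands still between calls to the robot, and variables do not carry over. Pictures are saved under pics/ and viewed, at most 10 in all, crops included, and the job is handed in when it is done.

Besides the shell and the picture viewer there is one more tool, called after "Call:" by a JSON object that holds its "op" and its "data". jog_arm: Moves the arm, as the interface text tells. Its arguments: {"type":"object","properties":{"rows":{"type":"array","items":{"type":"array"}},"newtons":{"type":"number"}},"required":["rows"]}

```bash
mkdir -p pics; ls
python3 - <<'E'
from cell import arm
import cv2, pickle
s=arm.observe(); print(s)
d={}
for n in ("scene","top"):
    g=arm.get_image(n); d[n]=g; cv2.imwrite(f"pics/{n}0.png",g["img"][:,:,::-1])
    print(n,g["fx"],g["cx"],g["dist_coeffs"],g["rvec"],g["tvec"])
pickle.dump(d,open("d0.pkl","wb"))
E
```

```text
pics
{'clock': 0.0, 'joints': array([-1.4396006 ,  0.43521579,  0.02499266,  1.57412639, -0.01157349,
        1.13400674, -0.07512859]), 'dq': array([-0.00071585,  0.00017255,  0.00083071, -0.00041219,  0.00052177,
        0.00024195,  0.00043097]), 'joint_efforts': array([ 8.08212053e-05, -6.67837358e+01,  9.85167436e-01, -3.14464259e+01,
       -6.06247759e-02,  4.29005327e-02,  1.43860798e-04]), 'position': array([0.14474918, 0.6074618 , 0.22593836]), 'ee_rot': array([-3.66572633e-01, -3.12012153e+00,  2.53185239e-03]), 'force': array([ 0.54906866, -0.27098965,  0.10554117]), 'ft_torque': array([-0.01548766, -0.02854653, -0.03162094]), 'gripper_force': 0.0, 'width': 1.0017885194716503}
scene 476.24876168822965 253.48477050207177 [-0.17553533  0.          0.          0.          0.        ] [ 2.17626085 -1.20763452  0.43569159] [-0.28282014  0.4178336   1.25141764]
top 364.36616726715334 254.93307861984434 [-0.10436045  0.          0.          0.          0.        ] [ 2.13861121 -2.16751443  0.14850157] [0.01892681 0.57765111 1.16438964]
```

View pics/scene0.png

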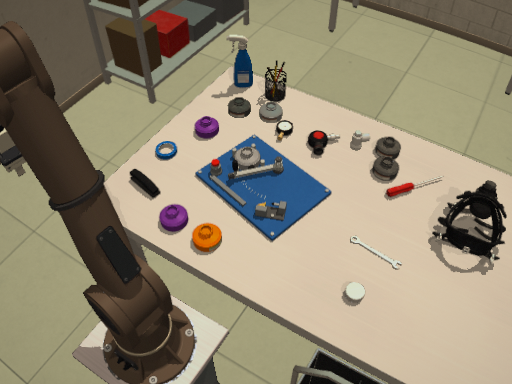

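View pics/top0.png

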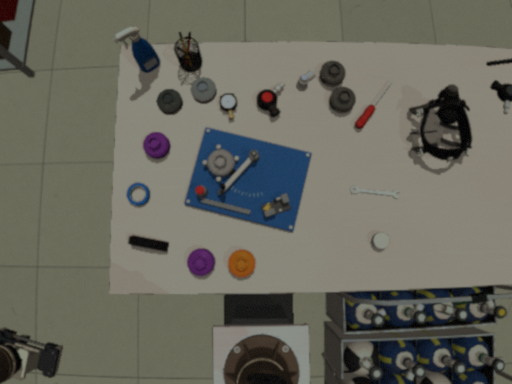

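The scene view shows the blue tester around (262,185), the red trigger at (215,163) and the sear block at (270,210). In the top view the plate corners are near (207,129), (310,152), (293,229) and (187,204). The pivot is at (254,156), the knob at about (222,190), the trigger at (201,191) and the sear block at (277,205).

```bash
cat > h.py <<'E'
import cv2, numpy as np
def cam(g):
    K=np.array([[g["fx"],0,g["cx"]],[0,g["fy"],g["cy"]],[0,0,1.]]); R=cv2.Rodrigues(np.array(g["rvec"],float))[0]
    return K,np.array(g["dist_coeffs"],float),R,np.array(g["tvec"],float).ravel()
def rays(g,uv):
    K,D,R,t=cam(g); n=cv2.undistortPoints(np.array(uv,float).reshape(-1,1,2),K,D).reshape(-1,2)
    return -R.T@t, np.c_[n,np.ones(len(n))]@R
def onz(g,uv,z):
    c,d=rays(g,uv); return c+d*((z-c[2])/d[:,2])[:,None]
def tri(ga,ua,gb,ub):
    ca,da=rays(ga,[ua]);cb,db=rays(gb,[ub]);da,db=da[0],db[0]
    s=np.linalg.lstsq(np.c_[da,-db],cb-ca,rcond=None)[0]
    p,q=ca+s[0]*da,cb+s[1]*db; return (p+q)/2,np.linalg.norm(p-q)
def proj(g,P):
    K,D,R,t=cam(g); return cv2.projectPoints(np.array(P,float).reshape(-1,1,3),R,t,K,D)[0].reshape(-1,2)
E
python3 - <<'E'
import pickle,cv2,numpy as np
from h import *
d=pickle.load(open("d0.pkl","rb"))
red={}
for n,box in (("top",(120,180,235,320)),("scene",(125,185,240,335))):
    g=d[n]; h=cv2.cvtColor(g["img"],cv2.COLOR_RGB2HSV); r0,c0,r1,c1=box
    M=np.zeros(h.shape[:2],bool); M[r0:r1,c0:c1]=1
    b=(h[...,0]>98)&(h[...,0]<120)&(h[...,1]>150)&(h[...,2]>60)&M
    v,u=np.nonzero(b); P=onz(g,np.c_[u,v],0.016)
    hull=cv2.convexHull(P[:,:2].astype(np.float32)); rc=cv2.minAreaRect(hull); print(n,"rect",rc, cv2.boxPoints(rc).round(4).tolist())
    r=((h[...,0]<6)|(h[...,0]>174))&(h[...,1]>170)&M
    v,u=np.nonzero(r); red[n]=(u.mean(),v.mean()); print("red",red[n],len(u),np.ptp(u),np.ptp(v),onz(g,[red[n]],0.066))
print(tri(d["top"],red["top"],d["scene"],red["scene"]))
for n,(r0,r1,c0,c1) in (("top",(120,240,175,325)),("scene",(125,245,185,335))):
    cv2.imwrite(f"pics/{n}c.png",cv2.resize(d[n]["img"][r0:r1,c0:c1,::-1],None,fx=5,fy=5,interpolation=cv2.INTER_CUBIC))
E
```

```text
top rect ((0.6411759853363037, 0.03374408185482025), (0.3686956763267517, 0.27038466930389404), 75.15450286865234) [[0.4632999897003174, -0.10980000346899033], [0.7246000170707703, -0.17910000681877136], [0.819100022315979, 0.17730000615119934], [0.557699978351593, 0.24660000205039978]]
red (np.float64(199.4318181818182), np.float64(189.8409090909091)) 44 7 7 [[0.59576219 0.19091301 0.066     ]]
scene rect ((0.6387015581130981, 0.033152252435684204), (0.37814992666244507, 0.2780333459377289), 75.0602035522461) [[0.45559999346733093, -0.1137000024318695], [0.7243000268936157, -0.18539999425411224], [0.8217999935150146, 0.18000000715255737], [0.5530999898910522, 0.2517000138759613]]
red (np.float64(279.4017857142857), np.float64(144.99107142857142)) 112 111 34 [[0.77872774 0.04802711 0.066     ]]
(array([0.61314552, 0.07475906, 0.21214806]), np.float64(0.2040124025061368))
```

View pics/topc.png

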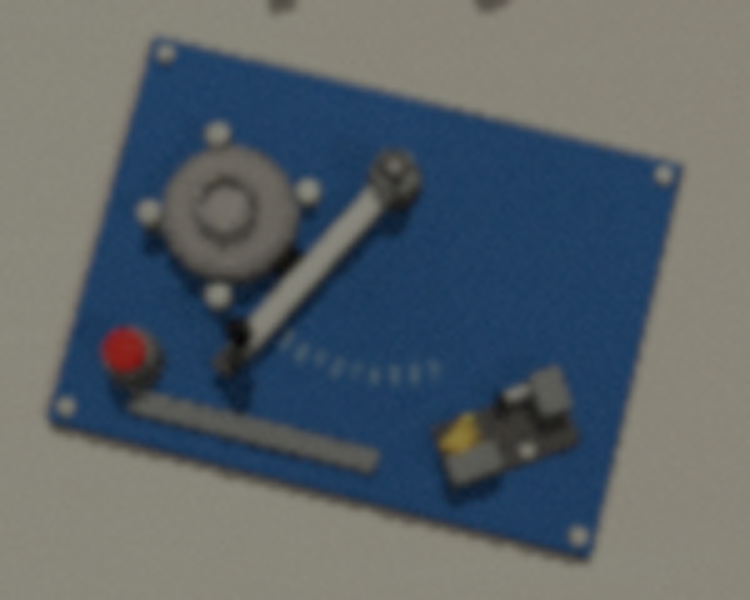

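View pics/scenec.png

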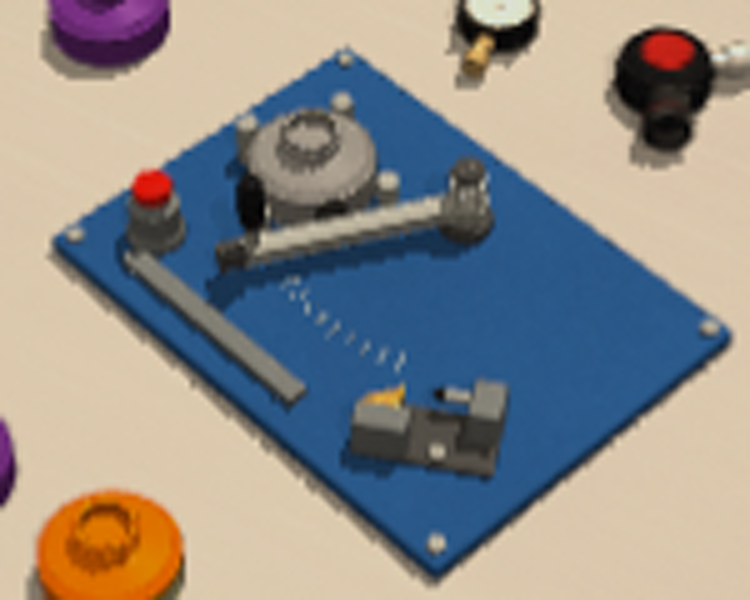

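The top crop shows the trigger at (125,350), the dark knob at (237,330), the pivot at (395,175) and the cartridge at (228,212). The scene crop shows the trigger at (152,187), the knob at about (250,200) and the pivot cap at (468,170). I'll triangulate these and check them against the plate fit.

Run:
```python
import pickle,cv2,numpy as np
from h import *
d=pickle.load(open("d0.pkl","rb")); T,S=d["top"],d["scene"]
def redc(g,r0,r1,c0,c1):
    h=cv2.cvtColor(g["img"],cv2.COLOR_RGB2HSV)[r0:r1,c0:c1]
    v,u=np.nonzero(((h[...,0]<8)|(h[...,0]>172))&(h[...,1]>150)); return u.mean()+c0,v.mean()+r0
rt,rs=redc(T,180,200,190,210),redc(S,155,172,205,225); print("red",rt,rs,tri(T,rt,S,rs))
tc=lambda x,y:(175+(x-2)/5,120+(y-2)/5); sc=lambda x,y:(185+(x-2)/5,125+(y-2)/5)
print("knobtop",tri(T,tc(235,325),S,sc(250,180)))
print("pivot",tri(T,tc(395,168),S,sc(468,170)))
print("cart",tri(T,tc(225,208),S,sc(308,125)))
yaw=np.radians(-14.9); c=np.array([.6400,.0335]); R=np.array([[np.cos(yaw),-np.sin(yaw)],[np.sin(yaw),np.cos(yaw)]])
for n,p,z in (("trig",(-85,140),.068),("pivot",(75,0),.06),("cart",(23,100),.074),("knob",(75-150*np.cos(.45),150*np.sin(.45)),.106),("knobbot",(75-150*np.cos(.45),150*np.sin(.45)),.062)):
    P=np.r_[c+R@np.array(p)/1000,z]; a,b=proj(T,P)[0],proj(S,P)[0]
    print(n,P.round(4),"topcrop",(np.array(a)-[175,120])*5+2,"scenecrop",(b-[185,125])*5+2)
# depth of knob in both views
for g,(u,v) in ((T,tc(237,330)),(S,sc(250,190)),(S,sc(250,215))):
    u0,v0=int(round(u)),int(round(v)); K,D,Rr,t=cam(g)
    for vv in range(v0-2,v0+3):
        o=[]
        for uu in range(u0-2,u0+3):
            cc,dd=rays(g,[(uu,vv)]); o.append(((cc+dd[0]*g["depth"][vv,uu])*1000).round().astype(int).tolist())
        print(o)
    print()
```

```text
red (np.float64(199.51923076923077), np.float64(189.71153846153845)) (np.float64(214.80851063829786), np.float64(162.2127659574468)) (array([0.59607319, 0.19150359, 0.06392669]), np.float64(0.0014128150646541713))
knobtop (array([0.60491762, 0.11592893, 0.10554998]), np.float64(0.001348425401439056))
pivot (array([0.71232404, 0.01415159, 0.07560943]), np.float64(0.000991716255986392))
cart (array([0.68571229, 0.12406542, 0.08263857]), np.float64(0.0004692837677320597))
trig [0.5939 0.1906 0.068 ] topcrop [124.08512765 353.64624923] scenecrop [150.82961643 186.35217186]
pivot [0.7125 0.0142 0.06  ] topcrop [394.35294986 174.14935582] scenecrop [467.9935485  185.78167061]
cart [0.6879 0.1242 0.074 ] topcrop [225.72084973 207.9081584 ] scenecrop [310.13871765 131.89176643]
knob [0.5987 0.112  0.106 ] topcrop [240.37073462 335.21740077] scenecrop [250.78924887 187.64606098]
knobbot [0.5987 0.112  0.062 ] topcrop [246.15675225 345.97621638] scenecrop [253.15407305 233.5253652 ]
[[608, 121, 103], [607, 117, 106], [608, 114, 103], [607, 111, 108], [609, 109, 96]]
[[604, 121, 104], [604, 117
[... 433 characters left out ...]
7, 110, 109], [603, 110, 104], [610, 111, 98]]
[[596, 117, 102], [597, 114, 102], [599, 111, 102], [602, 109, 101], [606, 108, 97]]
[[601, 121, 90], [596, 113, 99], [599, 111, 98], [598, 107, 101], [610, 111, 87]]
[[597, 118, 90], [597, 114, 93], [599, 112, 92], [602, 110, 90], [602, 106, 93]]

[[597, 118, 86], [592, 111, 94], [600, 113, 86], [599, 108, 90], [604, 108, 85]]
[[595, 118, 83], [596, 114, 85], [599, 113, 82], [602, 110, 81], [603, 107, 81]]
[[594, 117, 79], [597, 115, 78], [595, 109, 83], [603, 111, 74], [605, 108, 75]]
[[599, 121, 68], [601, 118, 67], [598, 112, 75], [605, 113, 67], [603, 108, 72]]
[[598, 120, 64], [596, 115, 69], [598, 112, 69], [601, 110, 67], [605, 109, 64]]
```

Call:
{"op": "jog_arm", "data": {"rows": [[[4,-4.3,0],[0,0,-3],0.6],[[8,-8.6,0],[0,0,-6],0.6],[[12,-13,0],[0,0,-9],0.6],[[16,-17.3,0],[0,0,-12],0.6],[[20,-21.6,0],[0,0,-15],0.6],[[24,-26,0],[0,0,-18],0.6],[[28,-30.3,0],[0,0,-21],0.6],[[32,-34.6,0],[0,0,-24],0.6]], "newtons": 15}}

```text
clock: 1.1
position: [0.4657, 0.2604, 0.2267]
ee_rot: [-1.009, -2.975, -0.0]
force: [0.7, 0.7, -0.4]
width: 0.601
gripper_force: 0.0
```

Call:
{"op": "jog_arm", "data": {"rows": [[[4,-4.4,-1],[0,0,-2],0.6],[[8,-8.8,-2],[0,0,-3],0.6],[[12,-13.2,-3],[0,0,-3],0.6],[[13.4,-14.7,-5],[0,0,-3],0.6],[[13.4,-14.7,-7.5],[0,0,-3],0.6],[[13.4,-14.7,-8],[0,0,-3],0.6],[[13.4,-14.7,-8],[0,0,-3],0.6]]}}

```text
clock: 1.98
position: [0.5986, 0.1154, 0.1468]
ee_rot: [-1.084, -2.948, 0.0]
force: [0.3, -0.3, 0.0]
width: 0.598
gripper_force: 0.0
```

Run:
```python
from cell import arm
import cv2, pickle, numpy as np
from h import *
s=arm.observe(); p=s["position"]; print(s["clock"],p,s["ee_rot"],s["force"],s["joints"])
d={}
for n in ("scene","top"):
    g=arm.get_image(n); d[n]=g
    k=proj(g,[p,[.6,.113,.106]]); print(n,k)
    u,v=k[1].astype(int); cv2.imwrite(f"pics/{n}1.png",cv2.resize(g["img"][v-50:v+50,u-60:u+60,::-1],None,fx=5,fy=5,interpolation=cv2.INTER_CUBIC))
pickle.dump(d,open("d1.pkl","wb"))
a=cv2.imread("pics/scene1.png"); cv2.imwrite("pics/s1.png",a)
```

```text
1.975 [0.59856879 0.1154093  0.14682911] [-1.08372252e+00 -2.94820266e+00  2.50051217e-04] [ 0.25985017 -0.26999289  0.02102368] [-0.50542549  0.4939311   0.32906089  1.72767838 -0.1894186   0.95173158
  0.76379546]
scene [[233.37737236 152.88525123]
 [234.71640688 161.76728003]]
top [[220.38982432 184.56234599]
 [222.35341914 186.2469382 ]]
```

View pics/s1.png

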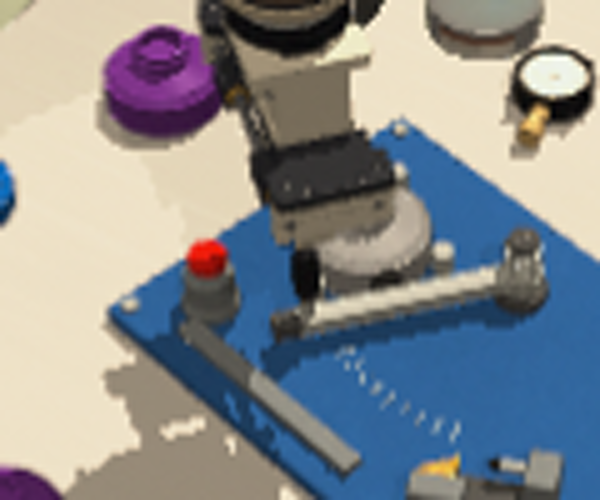

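The crop shows the gripper hanging over the knob, which is at crop (305,275). The beige finger block's lower edge is at about v=240. I'll use depth to check where the fingers are before descending.

Run:
```python
import pickle,numpy as np
from h import *
d=pickle.load(open("d1.pkl","rb")); g=d["scene"]
uv=np.array([(u,v) for v in range(125,176) for u in range(215,265)])
c,dd=rays(g,uv); P=c+dd*g["depth"][uv[:,1],uv[:,0]][:,None]
t=np.radians(49.3); o=np.array([.5986,.1154])
Q=np.c_[(P[:,:2]-o)@np.c_[[np.sin(t),-np.cos(t)],[np.cos(t),np.sin(t)]],P[:,2]]*1000
print("cam",c)
for lo in range(50,260,10):
    m=(Q[:,2]>=lo)&(Q[:,2]<lo+10)&(abs(Q[:,0])<130)&(abs(Q[:,1])<130)
    if m.sum()>3: print(lo,m.sum(),"x",np.percentile(Q[m,0],[3,50,97]).round(),"y",np.percentile(Q[m,1],[3,50,97]).round())
```

```text
cam [-0.26158888 -0.50614083  1.22311527]
50 145 x [-45.  68. 101.] y [ 8. 48. 92.]
60 39 x [-53. -41.  72.] y [-3. 50. 65.]
70 14 x [-51.   0.   9.] y [-5. -1. 60.]
80 11 x [-4.  2. 11.] y [-4. -1.  5.]
90 13 x [-5.  2. 11.] y [-7. -1.  6.]
100 12 x [-3.  2.  7.] y [-6. -0.  6.]
150 6 x [-12.  -4.   9.] y [-44. -42. -37.]
160 10 x [-10.  -0.   8.] y [-46. -45. -43.]
210 57 x [-36. -12.  34.] y [-88. -84.  41.]
220 96 x [-36. -25.  33.] y [-89. -84.  35.]
230 93 x [-36. -26.  37.] y [-94. -43.  43.]
240 66 x [-36. -12.  34.] y [-96. -91.  -3.]
250 293 x [-32.  -1.  32.] y [-95. -73. -31.]
```

View pics/top1.png

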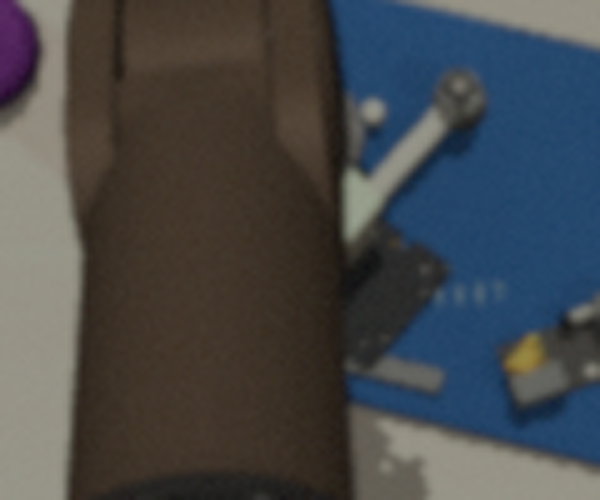

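The fingers straddle the knob, which stands about (2, 2) mm from the tool centre. Descending and closing on it.

Call:
{"op": "jog_arm", "data": {"rows": [[[0.1,0,-2.5],[0,0,0],0.6],[[0.1,0,-5],[0,0,0],0.6],[[0.1,0,-6.6],[0,0,0],0.6],[[0.1,0,-6.6],[0,0,0],0.4],[[0.1,0,-6.6],[0,0,0],0.25],[[0.1,0,-6.6],[0,0,0],0.1],[[0.1,0,-6.6],[0,0,0],0],[[0.1,0,-6.6],[0,0,0],0]], "newtons": 30}}

```text
clock: 3.08
position: [0.6008, 0.116, 0.0815]
ee_rot: [1.083, 2.947, 0.003]
force: [2.0, 3.2, 3.0]
width: 0.186
gripper_force: 30.0
```

The knob is gripped: width 17 mm, with a spring pull of about 3.7 N toward rest. Next I'll work out the arc table.

```bash
cat > arc.py <<'E'
import sys,numpy as np
from cell import arm
s=arm.observe(); p=s["position"]; pv=np.array([.7125,.0142]); v=p[:2]-pv
r=np.hypot(*v); a=np.arctan2(v[1],v[0])%(2*np.pi)
e=s["ee_rot"]; f=s["force"]; y=(np.degrees(2*np.arctan2(e[1],e[0]))-90)%180
print("t %.2f"%s["clock"],p.round(4),"r",r.round(4),"theta %.3f"%(a-(np.pi-.45+np.radians(-14.9))),"ydeg %.1f tangent %.1f"%(y,(np.degrees(a)+90)%180),
 "Ftan %.1f Frad %.1f"%(f[:2]@[-np.sin(a),np.cos(a)],f[:2]@[np.cos(a),np.sin(a)]),f.round(1),"w",round(s["width"],3))
for x in sys.argv[1:]:
    b=a+float(x); print(x,((pv+.150*np.array([np.cos(b),np.sin(b)])-p[:2])*100).round(2),np.degrees(float(x)).round(1))
E
python3 arc.py 0.05 .1 .15 .2 .25 .3 .35 .4
```

```text
t 3.08 [0.6008 0.116  0.0815] r 0.1511 theta -0.029 ydeg 49.6 tangent 47.6 Ftan -3.7 Frad 0.7 [2.  3.2 3. ] w 0.186
0.05 [-0.41 -0.64] 2.9
.1 [-0.87 -1.23] 5.7
.15 [-1.3  -1.84] 8.6
.2 [-1.71 -2.48] 11.5
.25 [-2.07 -3.13] 14.3
.3 [-2.41 -3.8 ] 17.2
.35 [-2.71 -4.49] 20.1
.4 [-2.98 -5.19] 22.9
```

Call:
{"op": "jog_arm", "data": {"rows": [[[-0.41,-0.64,0],[0,0,2.9],0],[[-0.87,-1.23,0],[0,0,5.7],0],[[-1.3,-1.84,0],[0,0,8.6],0],[[-1.71,-2.48,0],[0,0,11.5],0],[[-2.07,-3.13,0],[0,0,14.3],0],[[-2.41,-3.8,0],[0,0,17.2],0],[[-2.71,-4.49,0],[0,0,20.1],0],[[-2.98,-5.19,0],[0,0,22.9],0]]}}

```text
clock: 4.08
position: [0.5711, 0.0644, 0.0815]
ee_rot: [0.474, 3.103, 0.003]
force: [3.6, 4.7, 1.0]
width: 0.184
gripper_force: 30.0
```

```bash
python3 arc.py 0.05 .1 .15 .2 .25 .3 .35 .4
```

```text
t 4.08 [0.5711 0.0644 0.0815] r 0.1501 theta 0.369 ydeg 72.6 tangent 70.4 Ftan -5.6 Frad -1.8 [3.6 4.7 1. ] w 0.184
0.05 [-0.23 -0.71] 2.9
.1 [-0.42 -1.44] 5.7
.15 [-0.59 -2.17] 8.6
.2 [-0.71 -2.91] 11.5
.25 [-0.8  -3.66] 14.3
.3 [-0.85 -4.4 ] 17.2
.35 [-0.86 -5.15] 20.1
.4 [-0.83 -5.9 ] 22.9
```

Call:
{"op": "jog_arm", "data": {"rows": [[[-0.23,-0.71,0],[0,0,2.9],0],[[-0.42,-1.44,0],[0,0,5.7],0],[[-0.59,-2.17,0],[0,0,8.6],0],[[-0.71,-2.91,0],[0,0,11.5],0],[[-0.8,-3.66,0],[0,0,14.3],0],[[-0.85,-4.4,0],[0,0,17.2],0],[[-0.86,-5.15,0],[0,0,20.1],0]]}}

```text
clock: 4.95
position: [0.563, 0.0136, 0.0815]
ee_rot: [-0.076, 3.137, 0.004]
force: [5.4, 8.5, 0.8]
width: 0.182
gripper_force: 30.0
```

```bash
python3 arc.py .02 .04 .06 .08
cat > trig.py <<'E'
from cell import arm
import cv2,numpy as np
from h import *
g=arm.get_image("scene")
h=cv2.cvtColor(g["img"],cv2.COLOR_RGB2HSV)[150:180,200:230]
v,u=np.nonzero(((h[...,0]<8)|(h[...,0]>172))&(h[...,1]>150))
if len(u): print("red n",len(u),"uv",(u.mean()+200).round(2),(v.mean()+150).round(2),"top",v.min()+150,"z(depth top)",end=" ")
uv=np.c_[u+200,v+150]
if len(u):
    c,d=rays(g,uv); P=c+d*g["depth"][uv[:,1],uv[:,0]][:,None]; print(np.percentile(P[:,2],[50,75]).round(4))
E
python3 trig.py
```

```text
t 4.95 [0.563  0.0136 0.0815] r 0.1495 theta 0.714 ydeg 92.8 tangent 90.2 Ftan -8.5 Frad -5.4 [5.4 8.5 0.8] w 0.182
.02 [-0.05 -0.3 ] 1.1
.04 [-0.04 -0.6 ] 2.3
.06 [-0.02 -0.9 ] 3.4
.08 [-0.  -1.2] 4.6
red n 45 uv 214.84 162.2 top 159 z(depth top) [0.066  0.0678]
```

Call:
{"op": "jog_arm", "data": {"rows": [[[0.05,-0.3,0],[0,0,1.1],0],[[0.1,-0.6,0],[0,0,2.3],0],[[0.12,-0.9,0],[0,0,3],0],[[0.14,-1.2,0],[0,0,4],0]]}}

```text
clock: 5.5
position: [0.5636, 0.002, 0.0815]
ee_rot: [-0.184, 3.134, 0.004]
force: [1.2, 8.3, 3.5]
width: 0.186
gripper_force: 30.0
```

```bash
python3 trig.py; python3 arc.py .02 .04 .06 .08
```

```text
red n 46 uv 214.85 162.28 top 159 z(depth top) [0.0656 0.0676]
t 5.55 [0.5637 0.0015 0.0815] r 0.1494 theta 0.795 ydeg 96.8 tangent 94.9 Ftan -8.2 Frad -1.8 [1.1 8.3 4. ] w 0.183
.02 [-0.04 -0.3 ] 1.1
.04 [-0.  -0.6] 2.3
.06 [ 0.04 -0.9 ] 3.4
.08 [ 0.09 -1.2 ] 4.6
```

Call:
{"op": "jog_arm", "data": {"rows": [[[0.02,-0.3,0],[0,0,1.1],0],[[0.05,-0.6,0],[0,0,2.3],0],[[0.08,-0.9,0],[0,0,3.4],0]]}}

```text
clock: 5.92
position: [0.5647, -0.0068, 0.0815]
ee_rot: [-0.277, 3.127, 0.004]
force: [2.0, 8.5, 3.6]
width: 0.186
gripper_force: 30.0
```

```bash
python3 trig.py; python3 arc.py .02 .04 .06 .08
```

```text
red n 46 uv 214.85 162.28 top 159 z(depth top) [0.0662 0.068 ]
t 5.97 [ 0.5648 -0.0073  0.0815] r 0.1493 theta 0.855 ydeg 100.2 tangent 98.3 Ftan -7.5 Frad -3.2 [2.1 7.9 2.8] w 0.184
.02 [-0.02 -0.31] 1.1
.04 [ 0.03 -0.6 ] 2.3
.06 [ 0.09 -0.9 ] 3.4
.08 [ 0.15 -1.19] 4.6
```

Call:
{"op": "jog_arm", "data": {"rows": [[[0.05,-0.3,0],[0,0,1.1],0],[[0.1,-0.6,0],[0,0,2.3],0],[[0.16,-0.9,0],[0,0,3.4],0]]}}

```text
clock: 6.35
position: [0.5661, -0.0149, 0.0814]
ee_rot: [-0.371, 3.117, 0.005]
force: [1.4, 11.4, 4.7]
width: 0.182
gripper_force: 30.0
```

```bash
python3 trig.py; python3 arc.py .02 .04 .06 .08
```

```text
red n 45 uv 214.96 163.07 top 160 z(depth top) [0.0616 0.0631]
t 6.40 [ 0.5662 -0.0155  0.0815] r 0.1492 theta 0.910 ydeg 103.6 tangent 101.5 Ftan -9.3 Frad -3.5 [1.5 9.8 3.4] w 0.182
.02 [-0.01 -0.31] 1.1
.04 [ 0.06 -0.6 ] 2.3
.06 [ 0.13 -0.89] 3.4
.08 [ 0.21 -1.18] 4.6
```

The trigger has dipped about 4.5 mm, so the bar is on the sear bevel. Smaller steps from here.

Call:
{"op": "jog_arm", "data": {"rows": [[[0.05,-0.2,0],[0,0,0.8],0],[[0.08,-0.4,0],[0,0,1.6],0],[[0.1,-0.6,0],[0,0,2.3],0]]}}

```text
clock: 6.78
position: [0.5675, -0.021, 0.0815]
ee_rot: [-0.433, 3.109, 0.005]
force: [3.5, 9.9, 1.9]
width: 0.187
gripper_force: 30.0
```

```bash
python3 trig.py; python3 arc.py .02 .04
```

```text
red n 45 uv 215.18 163.84 top 161 z(depth top) [0.0577 0.0597]
t 6.83 [ 0.5676 -0.0215  0.0815] r 0.1492 theta 0.952 ydeg 105.9 tangent 103.8 Ftan -8.1 Frad -4.5 [2.5 8.9 2.4] w 0.186
.02 [-0.   -0.31] 1.1
.04 [ 0.08 -0.6 ] 2.3
```

Call:
{"op": "jog_arm", "data": {"rows": [[[0.05,-0.15,0],[0,0,0.6],0],[[0.08,-0.3,0],[0,0,1.1],0]]}}

```text
clock: 7.08
position: [0.5683, -0.0241, 0.0815]
ee_rot: [-0.463, 3.104, 0.005]
force: [3.3, 9.7, 3.6]
width: 0.184
gripper_force: 30.0
```

```bash
python3 trig.py; python3 arc.py .02 .04
```

```text
red n 45 uv 215.18 163.84 top 161 z(depth top) [0.058  0.0593]
t 7.12 [ 0.5683 -0.0244  0.0815] r 0.1492 theta 0.972 ydeg 107.0 tangent 105.0 Ftan -8.1 Frad -4.7 [2.4 9.1 3.4] w 0.188
.02 [ 0.01 -0.31] 1.1
.04 [ 0.09 -0.6 ] 2.3
```

Call:
{"op": "jog_arm", "data": {"rows": [[[0.06,-0.15,0],[0,0,0.6],0],[[0.12,-0.3,0],[0,0,1.1],0]]}}

```text
clock: 7.38
position: [0.5691, -0.0271, 0.0814]
ee_rot: [-0.493, 3.1, 0.005]
force: [1.1, 9.6, 4.9]
width: 0.183
gripper_force: 30.0
```

```bash
python3 trig.py; python3 arc.py .02 .04
```

```text
red n 45 uv 215.18 163.84 top 161 z(depth top) [0.0571 0.0599]
t 7.42 [ 0.5692 -0.0274  0.0815] r 0.1492 theta 0.993 ydeg 108.1 tangent 106.2 Ftan -9.7 Frad -3.4 [ 0.6 10.3  3.6] w 0.185
.02 [ 0.01 -0.31] 1.1
.04 [ 0.1 -0.6] 2.3
```

Call:
{"op": "jog_arm", "data": {"rows": [[[0.06,-0.12,0],[0,0,0.5],0],[[0.1,-0.25,0],[0,0,1],0]]}}

```text
clock: 7.68
position: [0.5699, -0.0296, 0.0814]
ee_rot: [-0.52, 3.096, 0.005]
force: [0.2, 11.3, 5.3]
width: 0.188
gripper_force: 30.0
```

```bash
python3 trig.py; python3 arc.py .02 .04
```

```text
red n 45 uv 215.18 163.84 top 161 z(depth top) [0.0574 0.0602]
t 7.72 [ 0.57   -0.0299  0.0815] r 0.1492 theta 1.010 ydeg 109.1 tangent 107.2 Ftan -8.3 Frad -3.2 [0.6 8.9 4. ] w 0.187
.02 [ 0.02 -0.31] 1.1
.04 [ 0.11 -0.59] 2.3
```

Call:
{"op": "jog_arm", "data": {"rows": [[[0.07,-0.12,0],[0,0,0.5],0],[[0.1,-0.25,0],[0,0,1],0]]}}

```text
clock: 7.98
position: [0.5707, -0.0321, 0.0814]
ee_rot: [-0.547, 3.092, 0.005]
force: [-1.0, 11.1, 6.1]
width: 0.188
gripper_force: 30.0
```

```bash
python3 trig.py; python3 arc.py .02 .04
```

```text
red n 45 uv 215.18 163.84 top 161 z(depth top) [0.0571 0.06  ]
t 8.03 [ 0.5708 -0.0324  0.0814] r 0.1492 theta 1.027 ydeg 110.1 tangent 108.2 Ftan -8.8 Frad -3.0 [0.1 9.3 5.5] w 0.187
.02 [ 0.02 -0.31] 1.1
.04 [ 0.12 -0.59] 2.3
```

Call:
{"op": "jog_arm", "data": {"rows": [[[0.07,-0.12,0],[0,0,0.5],0],[[0.1,-0.25,0],[0,0,1],0]]}}

```text
clock: 8.28
position: [0.5715, -0.0346, 0.0814]
ee_rot: [-0.574, 3.087, 0.005]
force: [-1.5, 9.9, 7.3]
width: 0.183
gripper_force: 30.0
```

```bash
python3 trig.py; python3 arc.py .02 .04
```

```text
red n 45 uv 215.18 163.84 top 161 z(depth top) [0.0586 0.0608]
t 8.32 [ 0.5716 -0.0349  0.0814] r 0.1492 theta 1.046 ydeg 111.1 tangent 109.2 Ftan -9.2 Frad -2.5 [-0.6  9.6  4.8] w 0.183
.02 [ 0.02 -0.31] 1.1
.04 [ 0.13 -0.59] 2.3
```

Call:
{"op": "jog_arm", "data": {"rows": [[[0.07,-0.12,0],[0,0,0.5],0],[[0.1,-0.25,0],[0,0,1],0]]}}

```text
clock: 8.57
position: [0.5724, -0.0372, 0.0814]
ee_rot: [-0.6, 3.083, 0.005]
force: [-1.3, 11.2, 6.0]
width: 0.182
gripper_force: 30.0
```

```bash
python3 trig.py; python3 arc.py .02 .04
```

```text
red n 46 uv 214.85 162.28 top 159 z(depth top) [0.0654 0.0677]
t 8.62 [ 0.5725 -0.0373  0.0814] r 0.1492 theta 1.062 ydeg 112.1 tangent 110.2 Ftan -10.4 Frad -1.6 [-2.1 10.3  7. ] w 0.183
.02 [ 0.03 -0.31] 1.1
.04 [ 0.14 -0.59] 2.3
```

The trigger has snapped back up at about 1.06 rad. I'll ease back slowly to check that the sear takes the load.

Call:
{"op": "jog_arm", "data": {"rows": [[[-0.03,0.07,0],[0,0,0],0],[[-0.05,0.14,0],[0,0,0],0],[[-0.07,0.2,0],[0,0,0],0],[[-0.07,0.2,0],[0,0,0],0]]}}

```text
clock: 9.12
position: [0.5718, -0.0354, 0.0814]
ee_rot: [-0.599, 3.083, 0.004]
force: [-0.2, 8.6, 5.5]
width: 0.184
gripper_force: 30.0
```

```bash
python3 trig.py; python3 arc.py
```

```text
red n 45 uv 214.87 162.36 top 159 z(depth top) [0.0655 0.0685]
t 9.18 [ 0.5718 -0.0354  0.0814] r 0.1492 theta 1.049 ydeg 112.0 tangent 109.4 Ftan -8.6 Frad -2.0 [-1.   8.8  5.8] w 0.184
```

Call:
{"op": "jog_arm", "data": {"rows": [[[-0.02,0.05,0],[0,0,0],0],[[-0.03,0.1,0],[0,0,0],0],[[-0.03,0.1,0],[0,0,0],0]]}}

```text
clock: 9.55
position: [0.5717, -0.0349, 0.0814]
ee_rot: [-0.599, 3.083, 0.004]
force: [-0.6, 7.7, 6.2]
width: 0.188
gripper_force: 30.0
```

```bash
python3 trig.py; python3 arc.py
```

```text
red n 45 uv 214.87 162.36 top 159 z(depth top) [0.0654 0.0679]
t 9.60 [ 0.5716 -0.0349  0.0814] r 0.1492 theta 1.046 ydeg 112.0 tangent 109.2 Ftan -7.9 Frad -1.3 [-1.4  7.9  5.7] w 0.185
```

Call:
{"op": "jog_arm", "data": {"rows": [[[-0.02,0.07,0],[0,0,0],0],[[-0.04,0.14,0],[0,0,0],0],[[-0.05,0.2,0],[0,0,0],0],[[-0.05,0.2,0],[0,0,0],0]]}}

```text
clock: 10.1
position: [0.5716, -0.0348, 0.0814]
ee_rot: [-0.596, 3.083, 0.001]
force: [1.0, 3.9, 5.9]
width: 0.187
gripper_force: 30.0
```

```bash
python3 trig.py; python3 arc.py
```

```text
red n 45 uv 214.87 162.36 top 159 z(depth top) [0.0652 0.067 ]
t 10.15 [ 0.5716 -0.0348  0.0814] r 0.1492 theta 1.044 ydeg 111.9 tangent 109.2 Ftan -2.6 Frad -3.0 [2.  3.4 5.9] w 0.186
```

The sear is holding: the knob stays put while the force drops to 2.6 N. Releasing now and rising straight up.

Call:
{"op": "jog_arm", "data": {"rows": [[[0,0.06,0],[0,0,0],0.25],[[0,0.06,0],[0,0,0],0.4],[[0,0.06,0],[0,0,0],0.6],[[0,0.06,0],[0,0,0],0.6],[[0,0.06,2],[0,0,0],0.6],[[0,0.06,5],[0,0,0],0.6],[[0,0.06,8],[0,0,0],0.6],[[0,0.06,8],[0,0,0],0.6]]}}

```text
clock: 11.15
position: [0.5722, -0.0349, 0.163]
ee_rot: [-0.596, 3.08, -0.001]
force: [0.7, -0.3, -0.0]
width: 0.598
gripper_force: 0.0
```

```bash
python3 trig.py; python3 arc.py
python3 - <<'E'
from cell import arm
import cv2
g=arm.get_image("scene"); cv2.imwrite("pics/s2.png",cv2.resize(g["img"][110:240,180:340,::-1],None,fx=4,fy=4,interpolation=cv2.INTER_CUBIC))
E
```

```text
red n 46 uv 214.85 162.28 top 159 z(depth top) [0.0651 0.0681]
t 11.20 [ 0.5713 -0.0349  0.1616] r 0.1495 theta 1.045 ydeg 111.9 tangent 109.2 Ftan -0.1 Frad -0.3 [0.3 0.2 0. ] w 0.596
```

View pics/s2.png

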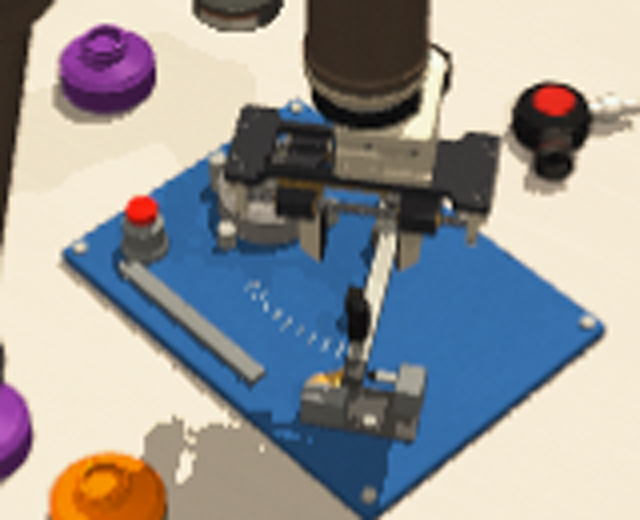

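The striker stands cocked on the sear at crop (355,370), nothing is touching it and the trigger is up at (142,212). Next I'll move over the trigger with the fingers shut.

Call:
{"op": "jog_arm", "data": {"rows": [[[0,2,0],[0,0,-10],0.4],[[0.5,6,0],[0,0,-20],0.2],[[1,10,0],[0,0,-30],0],[[1.5,14,-1],[0,0,-40],0],[[2,18,-2],[0,0,-50],0],[[2.3,21,-3],[0,0,-60],0],[[2.3,22.6,-3.5],[0,0,-70],0],[[2.3,22.6,-4],[0,0,-75],0]]}}

```text
clock: 12.25
position: [0.5925, 0.1932, 0.1187]
ee_rot: [-1.405, -2.808, 0.003]
force: [0.6, -1.5, 0.6]
width: 0.003
gripper_force: 0.0
```

```bash
python3 arc.py
```

```text
t 12.25 [0.5925 0.1932 0.1187] r 0.2155 theta -0.270 ydeg 36.8 tangent 33.8 Ftan 0.4 Frad -1.6 [ 0.6 -1.5  0.6] w 0.003
```

Call:
{"op": "jog_arm", "data": {"rows": [[[0.2,-0.2,-2],[0,0,0],0],[[0.2,-0.2,-4.4],[0,0,0],0],[[0.2,-0.2,-4.4],[0,0,0],0]]}}

```text
clock: 12.62
position: [0.5936, 0.1884, 0.074]
ee_rot: [-1.403, -2.807, 0.007]
force: [0.5, -0.1, 0.1]
width: 0.003
gripper_force: 0.0
```

```bash
python3 arc.py
python3 - <<'E'
from cell import arm
import cv2
g=arm.get_image("scene"); cv2.imwrite("pics/s3.png",cv2.resize(g["img"][110:240,180:340,::-1],None,fx=4,fy=4,interpolation=cv2.INTER_CUBIC))
E
```

```text
t 12.62 [0.5936 0.1884 0.074 ] r 0.211 theta -0.262 ydeg 36.9 tangent 34.3 Ftan -0.4 Frad -0.4 [ 0.5 -0.1  0.1] w 0.003
```

View pics/s3.png

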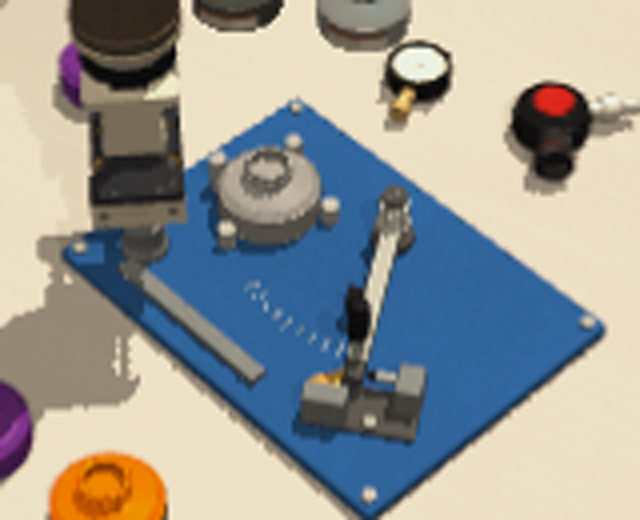

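The gripper is over the trigger base at crop (147,245) and the striker is still cocked. Pressing now.

Call:
{"op": "jog_arm", "data": {"rows": [[[0.1,0.2,0],[0,0,0],0],[[0.1,0.2,-0.6],[0,0,0],0],[[0.1,0.2,-1.2],[0,0,0],0],[[0.1,0.2,-1.7],[0,0,0],0],[[0.1,0.2,-1.75],[0,0,0],0]]}}

```text
clock: 13.3
position: [0.5969, 0.1914, 0.0591]
ee_rot: [1.404, 2.81, 0.001]
force: [0.9, 1.0, 2.5]
width: 0.005
gripper_force: 1.4
```

```bash
python3 arc.py
python3 - <<'E'
from cell import arm
import cv2
g=arm.get_image("scene"); cv2.imwrite("pics/s4.png",cv2.resize(g["img"][110:240,180:340,::-1],None,fx=4,fy=4,interpolation=cv2.INTER_CUBIC))
E
```

```text
t 13.30 [0.5969 0.1914 0.0591] r 0.2115 theta -0.283 ydeg 36.9 tangent 33.1 Ftan -1.3 Frad 0.4 [0.9 1.  2.5] w 0.005
```

View pics/s4.png

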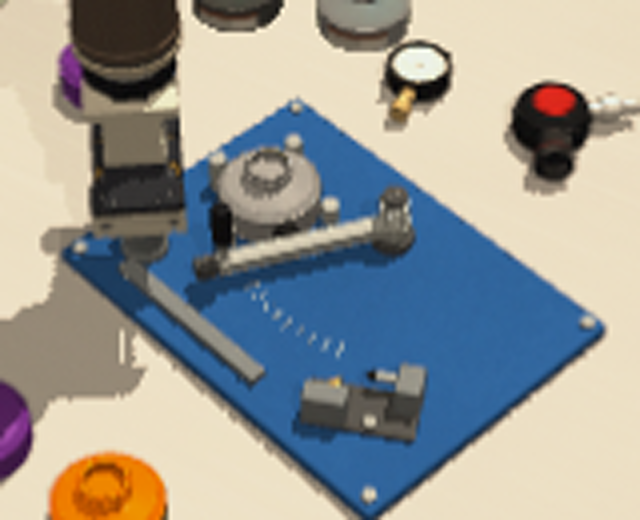

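The striker has flown and now rests against the cartridge. I'll release the trigger and retreat upward.

Call:
{"op": "jog_arm", "data": {"rows": [[[0,0,1],[0,0,0],0],[[0,0,3],[0,0,0],0],[[0,0,7],[0,0,0],0],[[-2,3,12],[0,0,0],0],[[-5,6,14],[0,0,0],0],[[-8,10,14],[0,0,0],0],[[-8,10,14],[0,0,0],0],[[-8,10,14],[0,0,0],0]]}}

```text
clock: 14.35
position: [0.5167, 0.2905, 0.1995]
ee_rot: [1.404, 2.81, -0.001]
force: [-0.7, -0.0, 0.2]
width: 0.001
gripper_force: 0.0
```

```bash
python3 trig.py
python3 - <<'E'
from cell import arm
import cv2
g=arm.get_image("scene"); cv2.imwrite("pics/s5.png",cv2.resize(g["img"][110:240,180:340,::-1],None,fx=4,fy=4,interpolation=cv2.INTER_CUBIC))
E
```

```text
red n 46 uv 214.85 162.28 top 159 z(depth top) [0.0662 0.0676]
```

View pics/s5.png

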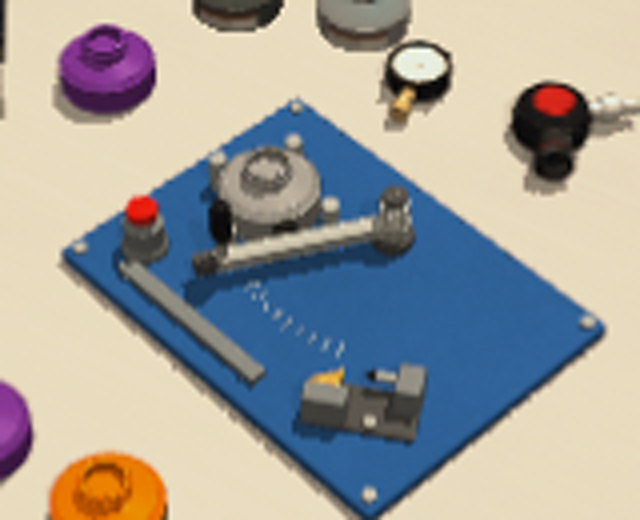

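The trigger is up at crop (142,212), the striker rests on the cartridge, which is seated at (268,190), and the arm is clear. Handing in.

```bash
python3 -c "from cell import arm; print(arm.sign_off())"
```

```text
the job is handed in; nothing more can be done
None
```

The test knock was given and the job is handed in (no verdict came back): the striker cocked on its sear, flew on the trigger and rests on the seated cartridge, with the trigger up and the arm clear.

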